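# Take the flat cell out of the interphone box

### The job

The cell in the interphone box on the bench is flat. Press the battery cap down against its spring, turn it anticlockwise until it is free and lift it off, without ramming it down or wrenching it against its catch. Stand the cap in the low steel tray with its finger bar up, put the cell in the deep plastic bin, and leave the other things on the bench alone.

Things in the scene. Friction and masses are not known exactly. Their poses are not given: they have to be found in the camera images.
- unit: Grey metal interphone box, 120 (x) by 170 (y) by 62 mm high with its 12 mm soft rubber feet; origin at the centre of its underside, z up. It cannot slide or tip, but sinks several mm on its feet under a press. On its lid: a 60 mm square metal flange, top at 65 mm, with the battery neck (y = +40 mm), and a knob and a switch (at y = -52 mm, under 16 mm tall).
- neck_rim (a point): Centre of the open rim of the battery neck, 82 mm above the underside of the box. The neck is 34 mm across outside, 28 mm inside; its ledges, under which the cap's lugs hook, reach 42 mm across. The axis of neck, cap and cell is vertical through this point.
- cap: Black plastic bayonet cap, 51 mm across, 56 mm tall in all, 60 g: a round skirt, flat top at 34 mm, and on it a finger bar. Origin at the centre of the skirt's lower rim, z up, x along the bar. Three plastic lugs inside, good for about 20 N, hook under ledges of the neck; the lower rim sits 71 mm above the underside of the box, 6 mm clear of the flange.
- cap_bar (a point): Centre of the cap's finger bar, 45 mm above the cap's origin. The bar is 44 mm long (cap x), 14 mm wide, 22 mm tall, a white line along it. Locked, the spring holds the cap up with 9 N. Pressed 4 mm down in the neck (about 15 N) the lugs leave their notches; at 6 mm (about 18 N) the rim meets the flange. Pressed, it must turn 51 to 95 degrees anticlockwise from above; then it lifts straight off.
- cell: Dry cell, 26 mm across, 50 mm long, 65 g; origin at the centre of its lower end, z along it. It stands in the well on the spring. Under the cap its top is 100 mm above the underside of the box; with the cap off the spring raises it 6 mm, so that it stands out of the neck by 24 mm, and it pulls straight up.
- tray: Low steel tray, 160 (x) by 120 (y) by 20 mm, walls 3 mm, floor 3 mm thick; origin at the centre of its underside, z up. Fixed.
- bin: Deep plastic bin for used cells, open at the top, 130 by 130 by 55 mm, walls and floor 4 mm thick; origin at the centre of its underside, z up. Fixed.
- screwdriver: Screwdriver with black handle, 190 mm long, lying beyond the box. Leave it alone.
- tape: Roll of black tape, 84 mm across, 19 mm high, lying flat. Leave it alone.
- marker: Flat yellow marker pen, 130 mm long, lying beyond the box to the robot's right. Leave it alone.
Things that resemble listed ones, but are neither listed nor needed, are in the scene too. Leave any green look-alike of the cap alone.

How it is judged:
By the outcome, as a careful person would: the job done as asked, in the order asked, and still so for the second after the job is handed in, with the robot touching nothing.
It also fails if it takes over 64 s, if anything falls off the work surface, if the arm or the gripper's body presses on something with over 40 N, if the wrist force passes 120 N, or if a joint passes its speed limit or range.

### The arm

A 6-joint arm with a two-finger parallel gripper is mounted at the origin on the work surface. World frame = base frame: x ahead of the robot, y to its left, z up, the work surface at z = 0. Lengths are in m, angles in rad, forces in N, time in s.
With the tool pointing down it reaches from about 0.3 to 0.775 m from the base axis. Payload 14.6 kg.
Tool frame: the origin (TCP) lies at the very end of the fingers, on their centre line; the grasp point (between the pads) lies 19 mm behind it; z points along the fingers, y is the line along which they close (so a half turn about z gives the same grasp; the last joint's range is limited). The gripper opens to 94 mm and grips with 3 to 60 N. Pads are 16 mm wide; open, the fingers measure 119 mm over their backs; the gripper's body (75 mm by 177 mm) begins 78 mm behind the grasp point.
Start: joints at [-1.34, 0.3, 1.521, -0, 1.321, -0.067], TCP at [0.161, -0.526, 0.205] pointing down, gripper open.
Joint ranges: [-3.03, 3.03], [-0.79, 2.21], [0.23, 2.52], [-1.04, 4.18], [0, 3.07], [-2.55, 2.55]. Speed limits (rad/s): [2.22, 2.22, 2.57, 3.14, 3.14, 3.14].

### API

Orientations are given as [roll, pitch, yaw] about the fixed x, y, z axes, in that order (R = Rz(yaw) Ry(pitch) Rx(roll)).
In Python, from station import ctrl gives the robot as it stands.
- The arm moves only by the shell command python3 -m pendant 'ROWS' [OPENING] [FORCE]. ROWS is JSON, a list of rows, each a list of 2 entries, a list of its own where there are three numbers: the shift along the world's x, y, z in cm, then the turn about the world's z in rad. A call has 1 to 20 rows; each row shifts and turns the commanded pose from where the row before left it; what a row does not reach is not made up. A row lasts 1/12 s, in which the tool goes at most 41.7 mm and 7.16 degrees, less where a joint would pass 70% of its speed; a pose out of reach is approached as far as the arm can. A call is refused whole if a number of a shift passes 4.17 or a number of a turn 0.125, either way. A call with a gripper value outside its range is refused whole. OPENING is the opening, from 0 (shut) to 1 (fully open), set as the call begins (- or left out, the last holds). The fingers move at their own pace and stop on an object; FORCE is the grip in N (left out, the last holds). Time passes only in rows, so rows that do not move let the fingers close. It gives the time, the measured TCP pose, the force, the opening and the grip force at its end, in the units of the state.
- ctrl.get_obs(): the state, without advancing time (a new reading comes with each control period).
- ctrl.camera(name): name is "scene" or "top" or "wrist"; returns a dict with "color" (420x560x3 uint8, red, green, blue), "intrinsics" (3x3 intrinsics, pixels), "camera_from_world" (4x4, takes a point from world to camera coordinates). Camera axes: x right, y down, z forward; pixel columns grow to the right and rows downward; lengths in m; the calibration is good to about 2 mm. The wrist camera is an equidistant fisheye: a pixel r from the principal point sees the ray r / f radians off the axis. A picture is of the moment at which its call begins. There is no depth.
- ctrl.hand_in(): hands the job in; it is judged then, once.
The state is a dict: "time_s": time; "qpos": joint angles; "joint_vel": joint speeds; "tau": joint torques, N m; "ee_pos": TCP position; "eef_rot": TCP orientation; "force": force on the tool from outside, world axes, zero at the start; "moment": the same for the moment, N m; "grip_width": finger opening in m; "grip_force": force on a finger pad.
Only numpy, scipy, OpenCV 4.12 (cv2) and the standard library are available. Lean on these libraries where they do the work, as an engineer would, in place of code of your own. Each camera call takes 0.05 s, during which the arm holds its last target. There are 200 camera calls.

## Working session

There is one attempt and no reset: what is moved stays moved. The work goes in short steps, Python scripts to look and compute and a shell command to move; the robot and the scene stay as the last step left them, time stands still between calls to the robot, and variables do not carry over. Pictures are saved under pics/ and viewed, at most 10 in all, crops included, and the job is handed in when it is done.

```bash
mkdir -p pics; ls
python3 - <<'E'
from station import ctrl
import cv2,numpy as np
for n in ("top","scene"):
    c=ctrl.camera(n); cv2.imwrite(f"pics/{n}0.png",c["color"][:,:,::-1]); print(n,c["intrinsics"],c["camera_from_world"].round(4).tolist())
o=ctrl.get_obs(); print(o)
E
```

```text
pics
top [[417.41791358   0.         277.9144536 ]
 [  0.         417.41791358 204.19721384]
 [  0.           0.           1.        ]] [[-0.0268, -0.9995, 0.0181, 0.012], [-0.9983, 0.0259, -0.0528, 0.5439], [0.0523, -0.0195, -0.9984, 1.0811], [0.0, 0.0, 0.0, 1.0]]
scene [[399.22444381   0.         283.66210798]
 [  0.         399.22444381 214.2069383 ]
 [  0.           0.           1.        ]] [[0.6004, 0.7995, -0.0174, -0.3464], [0.5264, -0.4115, -0.744, -0.2099], [-0.602, 0.4376, -0.6679, 1.2755], [0.0, 0.0, 0.0, 1.0]]
{'time_s': 0.1, 'qpos': array([-1.33961735e+00,  3.00417443e-01,  1.52154176e+00, -2.81336590e-05,
        1.32071162e+00, -6.66038956e-02]), 'joint_vel': array([-4.70027992e-05, -7.30023040e-04, -7.93931999e-04, -9.77949374e-04,
       -7.02515275e-04,  1.57968949e-04]), 'tau': array([ 7.30574757e-04, -5.32645476e+01, -3.53283620e+01,  7.09515042e-02,
        2.35044683e-02, -4.26154634e-05]), 'ee_pos': array([ 0.16130157, -0.5255545 ,  0.2049324 ]), 'eef_rot': array([-3.14051505e+00, -4.45671783e-05,  2.97789829e-01]), 'force': array([ 1.14485261,  1.05771208, -0.08284549]), 'moment': array([ 0.05639526, -0.01340785,  0.02771819]), 'grip_force': 0.0, 'grip_width': 0.09389627663294829}
```

View pics/top0.png

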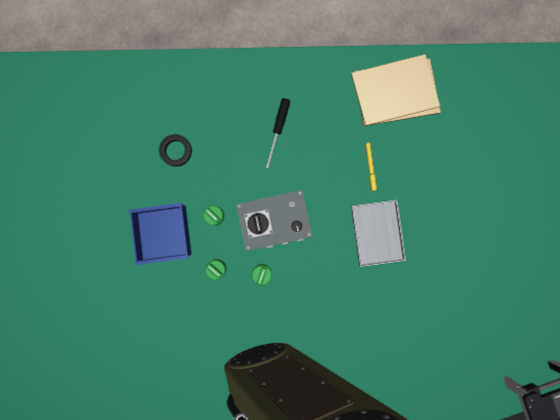

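View pics/scene0.png

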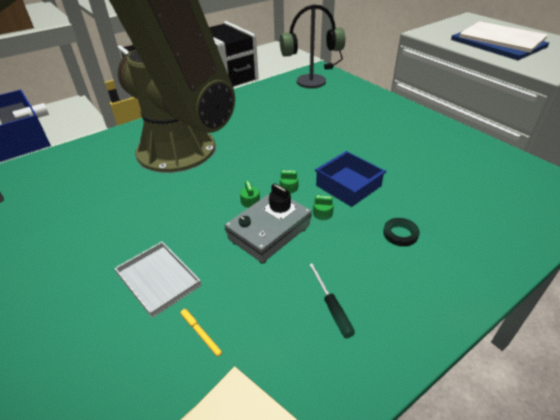

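The three green caps in the top view, at (213,215), (215,269) and (262,274), and the black knob at (296,227) could be mistaken for the cap. The black cap with a white line in the square flange at (258,223) matches the description. Tray is at (378,233), bin at (160,234). I'll check with a close crop.

Run:
```python
import cv2,numpy as np
a=cv2.imread("pics/top0.png")[180:260,225:325]; b=cv2.imread("pics/scene0.png")[165:265,215:325]
a=cv2.resize(a,(480,384),interpolation=cv2.INTER_CUBIC) # x4.8
b=cv2.resize(b,None,fx=2.9,fy=2.9,interpolation=cv2.INTER_CUBIC)
im=np.zeros((400,800,3),np.uint8); im[:384,:480]=a; im[:290,481:800]=b[:, :319]; cv2.imwrite("pics/crop1.png",im)
```

```text
(no output)
```

View pics/crop1.png

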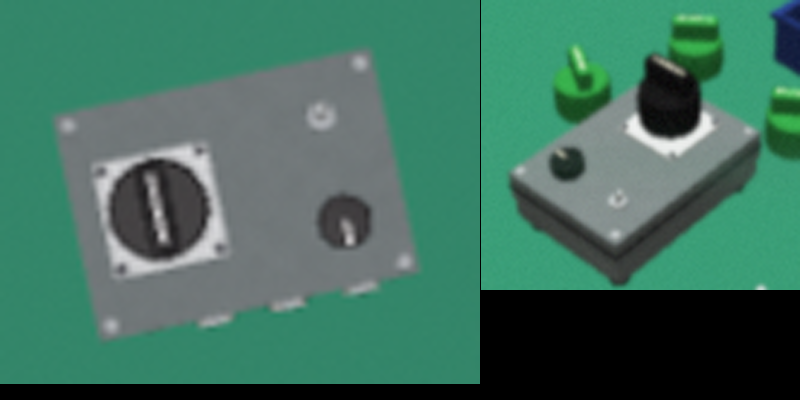

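```bash
cat > h.py <<'E'
import numpy as np
KT=np.array([[417.418,0,277.914],[0,417.418,204.197],[0,0,1]])
TT=np.array([[-0.0268,-0.9995,0.0181,0.012],[-0.9983,0.0259,-0.0528,0.5439],[0.0523,-0.0195,-0.9984,1.0811]])
KS=np.array([[399.224,0,283.662],[0,399.224,214.207],[0,0,1]])
TS=np.array([[0.6004,0.7995,-0.0174,-0.3464],[0.5264,-0.4115,-0.744,-0.2099],[-0.602,0.4376,-0.6679,1.2755]])
def at(K,T,p,z):
    P=K@T; u,v=p
    A=np.array([P[0]-u*P[2],P[1]-v*P[2]])
    return np.linalg.solve(A[:,:2],-A[:,2]*z-A[:,3])
E
python3 - <<'E'
from h import *
import cv2
c=lambda x,y:(225+(x-1.9)/4.8,180+(y-1.9)/4.8)
def show(n,pts,z):
    w=np.array([at(KT,TT,p,z) for p in pts]); print(n,w.mean(0).round(4),'edges',np.linalg.norm(np.roll(w,-1,0)-w,axis=1).round(4)); 
    d=[w[(i+1)%4]-w[i] for i in range(4)]; print([round(float(np.degrees(np.arctan2(e[1],e[0]))),1) for e in d]); return w
w=show('lid',[c(55,117),c(370,50),c(418,270),c(103,338)],.062)
show('flange',[c(92,163),c(205,142),c(230,257),c(115,277)],.065)
a,b=at(KT,TT,c(150,172),.127),at(KT,TT,c(164,242),.127); print('bar',(a+b)/2,np.linalg.norm(a-b),np.degrees(np.arctan2(*(a-b)[::-1])))
print('bar scene',at(KS,TS,(281.2,187.4),.127))
# box centre + R*(0,.04)
y=(w[0]-w[1]);y/=np.linalg.norm(y);print('neck pred',w.mean(0)+.04*y)
show('tray',[(352,205),(397,201),(405,261),(361,266)],.02)
show('bin',[(130,210),(183,204),(190,256),(137,263)],.055)
E
```

```text
lid [0.5024 0.0096] edges [0.1684 0.1177 0.1676 0.1177]
[-79.4, -169.4, 100.6, 11.0]
flange [0.495  0.0495] edges [0.0597 0.0612 0.0605 0.0604]
[-81.0, -169.2, 98.3, 10.1]
bar [0.49585373 0.0493691 ] 0.03487371646603363 9.92005031931723
bar scene [0.50245918 0.05167777]
neck pred [0.49509287 0.04894136]
tray [ 0.4612 -0.2636] edges [0.1191 0.1577 0.1159 0.1603]
[-86.4, -174.8, 94.8, 6.3]
bin [0.4769 0.2956] edges [0.1331 0.1316 0.1325 0.1337]
[-85.0, -173.2, 95.9, 7.0]
```

The crop confirms it: the white line on the black cap runs from (150,172) to (164,242), about 10° in world. The neck predicted from the lid agrees with this to 1 mm. Next I move above the cap.

```bash
python3 -m pendant '[[[1.86,3.2,0],-0.006],[[1.86,3.2,0],-0.006],[[1.86,3.2,0],-0.006],[[1.86,3.2,0],-0.006],[[1.86,3.2,0],-0.006],[[1.86,3.2,0],-0.006],[[1.86,3.2,0],-0.006],[[1.86,3.2,0],-0.006],[[1.86,3.2,0],-0.006],[[1.86,3.2,0],-0.006],[[1.86,3.2,0],-0.006],[[1.86,3.2,0],-0.006],[[1.86,3.2,0],-0.006],[[1.86,3.2,0],-0.006],[[1.86,3.2,0],-0.006],[[1.86,3.2,0],-0.006],[[1.86,3.2,0],-0.006],[[1.86,3.2,0],-0.006],[[0,0,0],0],[[0,0,0],0]]' 0.6 40
python3 - <<'E'
from station import ctrl
import cv2
c=ctrl.camera("wrist"); cv2.imwrite("pics/w1.png",c["color"][:,:,::-1]); print(c["intrinsics"],c["camera_from_world"].round(4).tolist())
E
```

```text
time_s: 1.77
ee_pos: [0.4962, 0.0514, 0.2047]
eef_rot: [-3.141, 0.001, 0.193]
force: [-0.1, -0.4, -0.5]
grip_width: 0.0563
grip_force: 0.0
[[325.1922621    0.         280.97233096]
 [  0.         325.1922621  209.55153231]
 [  0.           0.           1.        ]] [[0.1916, -0.9815, -0.0013, -0.0445], [-0.9551, -0.1867, 0.23, 0.4607], [-0.226, -0.0429, -0.9732, 0.5041], [0.0, 0.0, 0.0, 1.0]]
```

View pics/w1.png

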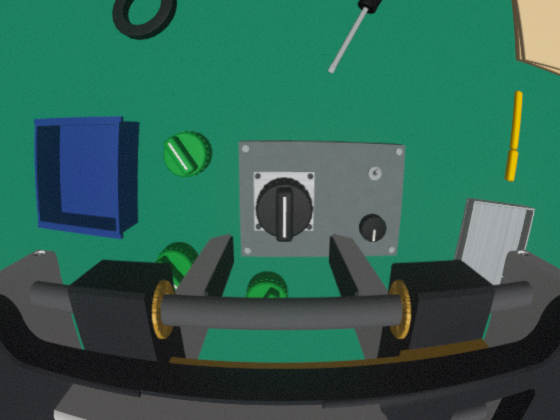

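The wrist view shows the bar's white line from (284,191) to (284,237), parallel to the fingers. The flange corners are at (254,173), (314,173) and (314,232).

```bash
cat >> h.py <<'E'
def fish(K,T,p,z):
    f,cx,cy=K[0][0],K[0][2],K[1][2]
    d=np.array([p[0]-cx,p[1]-cy]); r=np.hypot(*d)+1e-9; th=r/f
    ray=np.array([*(d/r*np.sin(th)),np.cos(th)])
    T=np.array(T); R,t=T[:3,:3],T[:3,3]; o=-R.T@t; w=R.T@ray
    return (o+w*(z-o[2])/w[2])[:2]
E
python3 - <<'E'
from h import *
K=[[325.19,0,280.97],[0,325.19,209.55],[0,0,1]];T=[[0.1916,-0.9815,-0.0013,-0.0445],[-0.9551,-0.1867,0.23,0.4607],[-0.226,-0.0429,-0.9732,0.5041]]
a,b=[fish(K,T,p,.127) for p in((284.3,191),(285,237))]
print((a+b)/2,np.linalg.norm(a-b),np.degrees(np.arctan2(*(a-b)[::-1])))
w=np.array([fish(K,T,p,.065) for p in((254,173),(314,172.5),(314.5,231),(254,231))]);print(w,w.mean(0),np.linalg.norm(np.roll(w,-1,0)-w,axis=1))
E
```

```text
[0.49922873 0.04886634] 0.03881048847778482 12.044806094710074
[[0.51962537 0.08320344]
 [0.53155191 0.02498468]
 [0.47258819 0.01159869]
 [0.46064809 0.07278518]] [0.49610339 0.048143  ] [0.05942783 0.06046408 0.06234062 0.0598904 ]
```

```bash
python3 -m pendant '[[[0.05,-0.27,-1],0],[[0,0,-1.2],0],[[0,0,-1.2],0],[[0,0,-1.2],0],[[0,0,-1.2],0],[[0,0,-1.2],0],[[0,0,-0.9],0],[[0,0,-0.6],0],[[0,0,-0.4],0],[[0,0,-0.3],0],[[0,0,-0.2],0],[[0,0,-0.1],0],[[0,0,0],0],[[0,0,0],0]]' 0.45 40
```

```text
time_s: 2.98
ee_pos: [0.4968, 0.0475, 0.1107]
eef_rot: [3.142, -0.0, 0.19]
force: [0.6, -0.0, -0.3]
grip_width: 0.0424
grip_force: 0.0
```

```bash
python3 -m pendant '[[[0,0.1,-0.15],0],[[0,0,-0.12],0],[[0,0,0],0],[[0,0,0],0]]' 0.45 8; python3 -m pendant '[[[0,0,0],0],[[0,0,0],0],[[0,0,0],0],[[0,0,0],0],[[0,0,0],0],[[0,0,0],0],[[0,0,0],0],[[0,0,0],0],[[0,0,0],0],[[0,0,0],0]]' 0 8
```

```text
time_s: 3.32
ee_pos: [0.4966, 0.0485, 0.1077]
eef_rot: [-3.142, 0.0, 0.19]
force: [0.1, 0.7, -0.2]
grip_width: 0.0419
grip_force: 0.0
time_s: 4.15
ee_pos: [0.4966, 0.0486, 0.1077]
eef_rot: [-3.141, 0.0, 0.19]
force: [-0.6, 2.5, 0.6]
grip_width: 0.0141
grip_force: 8.0
```

Bar gripped at 14.1 mm, as specified. Firming the grip and pressing gently.

```bash
python3 -m pendant '[[[0,0.05,0],0],[[0,0,0],0],[[0,0,0],0],[[0,0,0],0]]' 0 40;  python3 -m pendant '[[[0,0,-0.1],0],[[0,0,-0.1],0],[[0,0,-0.1],0],[[0,0,0],0],[[0,0,0],0],[[0,0,0],0]]'
```

```text
time_s: 4.48
ee_pos: [0.4967, 0.0488, 0.1077]
eef_rot: [3.141, 0.0, 0.19]
force: [0.4, -1.1, 0.3]
grip_width: 0.0139
grip_force: 40.0
time_s: 4.98
ee_pos: [0.4971, 0.0491, 0.1054]
eef_rot: [3.141, -0.001, 0.19]
force: [-1.1, -0.5, 7.6]
grip_width: 0.0136
grip_force: 40.0
```

```bash
python3 -m pendant '[[[0,0,-0.1],0],[[0,0,-0.1],0],[[0,0,0],0],[[0,0,0],0],[[0,0,0],0]]';  python3 -m pendant '[[[0,0,-0.1],0],[[0,0,-0.1],0],[[0,0,0],0],[[0,0,0],0],[[0,0,0],0]]'
```

```text
time_s: 5.4
ee_pos: [0.4973, 0.0491, 0.1036]
eef_rot: [3.141, -0.002, 0.19]
force: [-1.2, -0.3, 10.0]
grip_width: 0.0139
grip_force: 40.0
time_s: 5.82
ee_pos: [0.4974, 0.049, 0.1018]
eef_rot: [3.141, -0.002, 0.19]
force: [-2.0, -0.7, 11.6]
grip_width: 0.0138
grip_force: 40.0
```

```bash
python3 -m pendant '[[[0,0,-0.1],0],[[0,0,-0.1],0],[[0,0,-0.1],0],[[0,0,0],0],[[0,0,0],0],[[0,0,0],0]]';  python3 -m pendant '[[[0,0,-0.1],0],[[0,0,-0.1],0],[[0,0,0],0],[[0,0,0],0],[[0,0,0],0]]'
```

```text
time_s: 6.32
ee_pos: [0.4975, 0.049, 0.099]
eef_rot: [3.141, -0.003, 0.19]
force: [-2.6, -1.8, 14.9]
grip_width: 0.0136
grip_force: 40.0
time_s: 6.73
ee_pos: [0.4976, 0.049, 0.0972]
eef_rot: [3.141, -0.003, 0.19]
force: [-2.9, -0.6, 15.7]
grip_width: 0.0141
grip_force: 40.0
```

```bash
python3 -m pendant '[[[-0.06,0,-0.1],0],[[0,0,0],0],[[0,0,0],0],[[0,0,0],0]]'; python3 -c "
from station import ctrl
o=ctrl.get_obs();print(o['force'],o['moment'])"
```

```text
time_s: 7.07
ee_pos: [0.4974, 0.0491, 0.0965]
eef_rot: [3.141, -0.004, 0.19]
force: [-1.9, -1.6, 18.4]
grip_width: 0.0137
grip_force: 40.0
[-1.87312276 -1.60769737 18.38556532] [-0.2015816   0.50442957 -0.05584105]
```

```bash
python3 -m pendant '[[[0,0,0.03],0.05],[[0,0,0],0.06],[[0,0,0],0.06],[[0,0,0],0]]'; python3 -c "
from station import ctrl
o=ctrl.get_obs();print(o['force'],o['moment'])"
```

```text
time_s: 7.4
ee_pos: [0.4974, 0.0491, 0.0968]
eef_rot: [3.14, -0.004, 0.364]
force: [-1.5, -1.1, 17.5]
grip_width: 0.0131
grip_force: 40.0
[-1.48171283 -1.06775929 17.46647051] [-0.15390539  0.22640139  0.04165389]
```

```bash
python3 -m pendant '[[[0,0,0],0.08],[[0,0,0],0.08],[[0,0,0],0.08],[[0,0,0],0.08],[[0,0,0],0.08],[[0,0,0],0]]'; python3 -c "
from station import ctrl
o=ctrl.get_obs();print(o['force'],o['moment'])"; python3 -m pendant '[[[0,0,0],0.08],[[0,0,0],0.08],[[0,0,0],0.08],[[0,0,0],0.08],[[0,0,0],0]]'; python3 -c "
from station import ctrl
o=ctrl.get_obs();print(o['force'],o['moment'])"
```

```text
time_s: 7.9
ee_pos: [0.4975, 0.0493, 0.0968]
eef_rot: [3.139, -0.003, 0.765]
force: [-1.1, 1.1, 16.5]
grip_width: 0.0136
grip_force: 40.0
[-1.07654     1.11893202 16.53602923] [0.05309088 0.17276925 0.0068274 ]
time_s: 8.32
ee_pos: [0.4972, 0.0493, 0.0967]
eef_rot: [3.139, -0.002, 1.085]
force: [-2.9, 1.0, 18.5]
grip_width: 0.0135
grip_force: 40.0
[-2.93855769  1.03914423 18.48585414] [ 0.15451599  0.4841259  -0.05232368]
```

```bash
python3 -m pendant '[[[0,0,0],0.08],[[0,0,0],0.08],[[0,0,0],0.08],[[0,0,0],0.08],[[0,0,0],0.06],[[0,0,0],0]]'; python3 -c "
from station import ctrl
o=ctrl.get_obs();print(o['force'],o['moment'])"; python3 -m pendant '[[[0,0,0.1],0],[[0,0,0.2],0],[[0,0,0.2],0],[[0,0,0.2],0],[[0,0,0.2],0],[[0,0,0.2],0],[[0,0,0],0]]'
```

```text
time_s: 8.82
ee_pos: [0.4971, 0.0493, 0.0966]
eef_rot: [3.139, -0.001, 1.464]
force: [-3.0, -0.2, 17.4]
grip_width: 0.0139
grip_force: 40.0
[-3.03980335 -0.23544616 17.42402145] [0.00987211 0.58311223 0.00827932]
time_s: 9.4
ee_pos: [0.4968, 0.0492, 0.107]
eef_rot: [3.139, -0.001, 1.46]
force: [-0.2, 0.7, 6.2]
grip_width: 0.0139
grip_force: 40.0
```

```bash
python3 -m pendant '[[[0,0,0.2],0],[[0,0,0.2],0],[[0,0,0.2],0],[[0,0,0.2],0],[[0,0,0],0]]'; python3 -m pendant '[[[0,0,0.2],0],[[0,0,0.3],0],[[0,0,0.3],0],[[0,0,0.3],0],[[0,0,0.3],0],[[0,0,0.4],0],[[0,0,0],0]]'
```

```text
time_s: 9.82
ee_pos: [0.496, 0.049, 0.1141]
eef_rot: [-3.141, 0.0, 1.46]
force: [-0.4, 0.3, -1.2]
grip_width: 0.0132
grip_force: 40.0
time_s: 10.4
ee_pos: [0.4964, 0.049, 0.1329]
eef_rot: [3.14, -0.0, 1.46]
force: [0.3, 0.8, -1.2]
grip_width: 0.0139
grip_force: 40.0
```

Cap is free. Lifting clear and carrying it to the tray.

```bash
python3 -m pendant '[[[0,0,0.8],0],[[0,0,1.5],0],[[0,0,1.5],0],[[0,0,1.5],0],[[0,0,0.7],0],[[-0.2,-1.5,0],0],[[-0.35,-3,0],0],[[-0.4,-3.5,0],0],[[-0.4,-3.5,0],0],[[-0.4,-3.5,0],0],[[-0.4,-3.5,0],0],[[-0.4,-3.5,0],0],[[-0.4,-3.5,0],0],[[-0.4,-3.3,0],0],[[-0.2,-2,0],0],[[0,0,0],0],[[0,0,0],0]]'
python3 - <<'E'
from station import ctrl
import cv2,numpy as np
c=ctrl.camera("top")["color"][:,:,::-1]; s=ctrl.camera("scene")["color"][:,:,::-1]; w=ctrl.camera("wrist")["color"][:,:,::-1]
a=np.hstack([c[:300,200:],s[120:420,60:360]]); a=cv2.resize(a,(800,364)); 
cv2.imwrite("pics/carry.png",a)
E
```

```text
time_s: 11.82
ee_pos: [0.4602, -0.2594, 0.1917]
eef_rot: [-3.141, -0.0, 1.458]
force: [-0.9, -0.2, -1.1]
grip_width: 0.0138
grip_force: 40.0
```

View pics/carry.png

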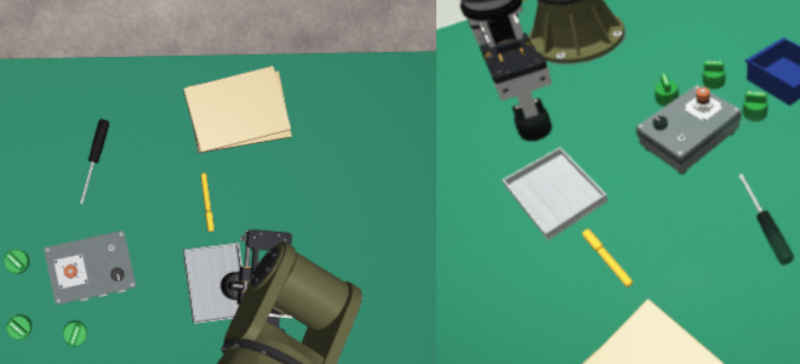

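The cell (copper top) stands in the neck and the cap is held upright over the tray. Lowering it now.

```bash
python3 -m pendant '[[[0,-0.4,-1],0],[[0,0,-2],0],[[0,0,-2.5],0],[[0,0,-2.5],0],[[0,0,-2.5],0],[[0,0,-1.8],0],[[0,0,-1],0],[[0,0,-0.6],0],[[0,0,-0.3],0],[[0,0,-0.2],0],[[0,0,-0.2],0],[[0,0,-0.2],0],[[0,0,-0.2],0],[[0,0,0],0],[[0,0,0],0]]'
```

```text
time_s: 13.22
ee_pos: [0.4606, -0.2631, 0.0422]
eef_rot: [3.141, 0.0, 1.46]
force: [0.7, 0.5, -0.7]
grip_width: 0.014
grip_force: 40.0
```

```bash
python3 -m pendant '[[[0,0,-0.1],0],[[0,0,0],0],[[0,0,0],0]]';python3 -m pendant '[[[0,0,-0.1],0],[[0,0,0],0],[[0,0,0],0]]'
```

```text
time_s: 13.47
ee_pos: [0.4606, -0.263, 0.0411]
eef_rot: [3.142, 0.0, 1.46]
force: [0.8, 0.2, -0.8]
grip_width: 0.0135
grip_force: 40.0
time_s: 13.72
ee_pos: [0.4605, -0.263, 0.04]
eef_rot: [-3.141, -0.0, 1.46]
force: [-0.4, -0.6, -0.2]
grip_width: 0.0133
grip_force: 40.0
```

```bash
python3 -m pendant '[[[0,0,-0.05],0],[[0,0,0],0],[[0,0,0],0]]'; python3 -m pendant '[[[0,0,-0.05],0],[[0,0,0],0],[[0,0,0],0]]'
```

```text
time_s: 13.97
ee_pos: [0.4606, -0.263, 0.0397]
eef_rot: [3.141, 0.0, 1.46]
force: [-2.2, 0.5, 2.7]
grip_width: 0.0137
grip_force: 40.0
time_s: 14.22
ee_pos: [0.4606, -0.263, 0.0397]
eef_rot: [3.141, 0.0, 1.46]
force: [-4.7, 1.7, 9.4]
grip_width: 0.0137
grip_force: 40.0
```

Contact at the predicted height. Releasing and going back to the cell.

```bash
python3 -m pendant '[[[0,0,0.07],0],[[0,0,0],0],[[0,0,0],0],[[0,0,0],0],[[0,0,0],0],[[0,0,0],0]]' 0.5; python3 -m pendant '[[[0,0,0.5],0],[[0,0,1.5],0],[[0,0,3],0],[[0,0,3.5],0],[[0,0,3.5],0],[[0,0,3],0],[[0.4,3,1],0],[[0.4,3.5,0],0],[[0.4,3.5,0],0],[[0.4,3.5,0],0],[[0.4,3.5,0],0],[[0.4,3.5,0],0],[[0.4,3.5,0],0],[[0.4,3.5,0],0],[[0.4,2.7,0],0],[[0,1,0],0],[[0,0,0],0],[[0,0,0],0]]' 0.6
python3 - <<'E'
from station import ctrl
import cv2,numpy as np
w=ctrl.camera("wrist");s=ctrl.camera("scene")["color"][220:340,90:250,::-1]
im=np.zeros((420,800,3),np.uint8);im[:,:560]=w["color"][:,:,::-1];im[:180,560:]=cv2.resize(s,(240,180));cv2.imwrite("pics/w2.png",im);print(w["camera_from_world"].round(4).tolist())
E
```

```text
time_s: 14.72
ee_pos: [0.4606, -0.2629, 0.0396]
eef_rot: [-3.141, -0.0, 1.46]
force: [0.5, 0.4, -0.3]
grip_width: 0.0464
grip_force: 0.0
time_s: 16.22
ee_pos: [0.4964, 0.0486, 0.1998]
eef_rot: [-3.142, 0.0, 1.461]
force: [-0.9, -0.9, 0.2]
grip_width: 0.0562
grip_force: 0.0
[[0.994, -0.1098, 0.0001, -0.4895], [-0.1069, -0.9677, 0.2282, 0.0778], [-0.025, -0.2268, -0.9736, 0.4082], [0.0, 0.0, 0.0, 1.0]]
```

View pics/w2.png

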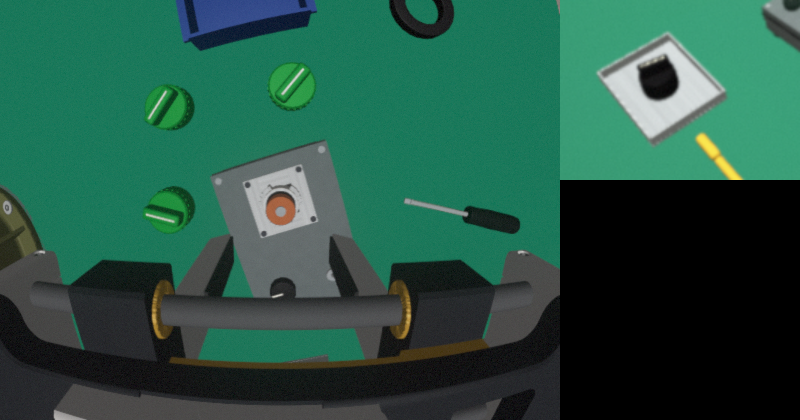

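The cap stands in the tray with its bar up. The cell's top is at (280,211) in the wrist view.

```bash
python3 - <<'E'
from h import *
K=[[325.19,0,280.97],[0,325.19,209.55],[0,0,1]];T=[[0.994,-0.1098,0.0001,-0.4895],[-0.1069,-0.9677,0.2282,0.0778],[-0.025,-0.2268,-0.9736,0.4082]]
print(fish(K,T,(280.5,211),.107))
E
python3 -m pendant '[[[0,0,-1],0],[[0,0,-1.8],0],[[0,0,-2],0],[[0,0,-2],0],[[0,0,-1.5],0],[[0,0,-1],0],[[0,0,-0.8],0],[[0,0,-0.5],0],[[0,0,-0.3],0],[[0,0,-0.2],0],[[0,0,0],0],[[0,0,0],0]]' 0.6 15
```

```text
[0.49753815 0.04935808]
time_s: 17.32
ee_pos: [0.4968, 0.049, 0.0892]
eef_rot: [3.141, -0.0, 1.46]
force: [-0.0, 0.1, 0.3]
grip_width: 0.0565
grip_force: 0.0
```

```bash
python3 -m pendant '[[[0,0,-0.2],0],[[0,0,-0.1],0],[[0,0,0],0],[[0,0,0],0],[[0,0,0],0],[[0,0,0],0],[[0,0,0],0],[[0,0,0],0],[[0,0,0],0]]' 0 15;  python3 -m pendant '[[[0,0,0.2],0],[[0,0,0.4],0],[[0,0,0.5],0],[[0,0,0.5],0],[[0,0,0],0]]' 0 25
```

```text
time_s: 18.07
ee_pos: [0.4966, 0.049, 0.0857]
eef_rot: [-3.142, -0.0, 1.46]
force: [-0.4, 1.0, 0.3]
grip_width: 0.0261
grip_force: 15.0
time_s: 18.48
ee_pos: [0.4971, 0.0491, 0.103]
eef_rot: [3.14, -0.0, 1.46]
force: [0.5, 0.5, -0.4]
grip_width: 0.026
grip_force: 25.0
```

```bash
python3 -m pendant '[[[0,0,1],0],[[0,0,1.8],0],[[0,0,2],0],[[0,0,1.8],0],[[0,0,0.9],0],[[-0.2,2.1,0],0],[[-0.3,3.5,0],0],[[-0.3,3.5,0],0],[[-0.3,3.5,0],0],[[-0.3,3.5,0],0],[[-0.3,3.5,0],0],[[-0.2,3,0],0],[[-0.1,2,0],0],[[0,0,0],0],[[0,0,0],0]]'
python3 - <<'E'
from station import ctrl
import cv2,numpy as np
s=ctrl.camera("scene")["color"][60:260,220:480,::-1];t=ctrl.camera("top")["color"][130:330,90:330,::-1]
cv2.imwrite("pics/bin.png",cv2.resize(np.hstack([s,t]),(800,320)))
E
```

```text
time_s: 19.73
ee_pos: [0.4762, 0.2954, 0.1763]
eef_rot: [-3.141, 0.001, 1.461]
force: [-0.7, -0.6, -1.5]
grip_width: 0.0254
grip_force: 25.0
```

View pics/bin.png

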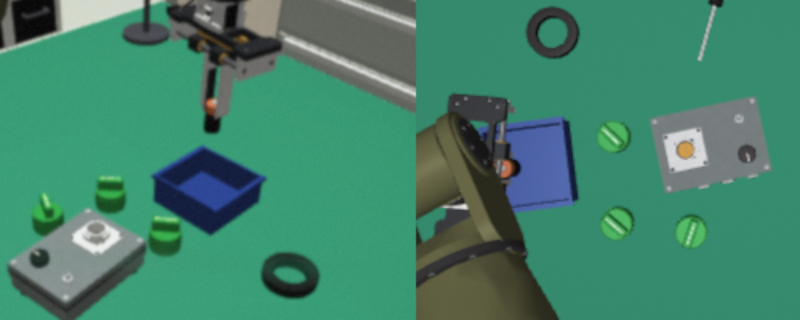

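The cell is held above the bin and the neck is empty. Lowering it in.

```bash
python3 -m pendant '[[[0,0,-1.2],0],[[0,0,-2],0],[[0,0,-2.5],0],[[0,0,-2.5],0],[[0,0,-2],0],[[0,0,-1.3],0],[[0,0,-0.8],0],[[0,0,-0.5],0],[[0,0,-0.4],0],[[0,0,-0.3],0],[[0,0,-0.2],0],[[0,0,0],0],[[0,0,0],0]]'
```

```text
time_s: 20.92
ee_pos: [0.4767, 0.2951, 0.0401]
eef_rot: [3.141, -0.0, 1.46]
force: [-0.4, 0.4, -1.0]
grip_width: 0.0251
grip_force: 25.0
```

```bash
python3 -m pendant '[[[0,0,-0.15],0],[[0,0,-0.1],0],[[0,0,0],0],[[0,0,0],0]]'
```

```text
time_s: 21.25
ee_pos: [0.4766, 0.295, 0.0373]
eef_rot: [-3.142, 0.0, 1.46]
force: [0.1, 1.0, -0.4]
grip_width: 0.0254
grip_force: 25.0
```

```bash
python3 -m pendant '[[[0,0,-0.1],0],[[0,0,-0.1],0],[[0,0,-0.1],0],[[0,0,0],0],[[0,0,0],0]]'
```

```text
time_s: 21.67
ee_pos: [0.4766, 0.295, 0.0343]
eef_rot: [3.142, -0.0, 1.46]
force: [-0.3, -0.0, 0.7]
grip_width: 0.0255
grip_force: 25.0
```

Essentially on the floor (expected contact is at about 0.034). Releasing and retreating upward.

```bash
python3 -m pendant '[[[0,0,0],0],[[0,0,0],0],[[0,0,0],0],[[0,0,0],0],[[0,0,0],0]]' 0.5; python3 -m pendant '[[[0,0,0.5],0],[[0,0,1.5],0],[[0,0,3],0],[[0,0,3.5],0],[[0,0,3.5],0],[[0,0,3.5],0],[[0,0,3],0],[[-2,-2,1],0],[[-2,-2,0],0],[[-2,-2,0],0],[[-1,-2,0],0],[[0,0,0],0],[[0,0,0],0],[[0,0,0],0]]'
python3 - <<'E'
from station import ctrl
import cv2,numpy as np
s=ctrl.camera("scene")["color"][:,:,::-1]; t=ctrl.camera("top")["color"][:,:,::-1]
cv2.imwrite("pics/end.png",cv2.resize(np.hstack([s[120:340,100:440],t[80:300,110:450]]),(800,259)))
E
```

```text
time_s: 22.08
ee_pos: [0.4766, 0.295, 0.0342]
eef_rot: [3.142, -0.0, 1.46]
force: [0.2, -0.9, 0.2]
grip_width: 0.0469
grip_force: 0.0
time_s: 23.25
ee_pos: [0.4069, 0.2154, 0.2297]
eef_rot: [3.141, -0.0, 1.46]
force: [0.1, 0.2, -0.1]
grip_width: 0.0466
grip_force: 0.0
```

View pics/end.png

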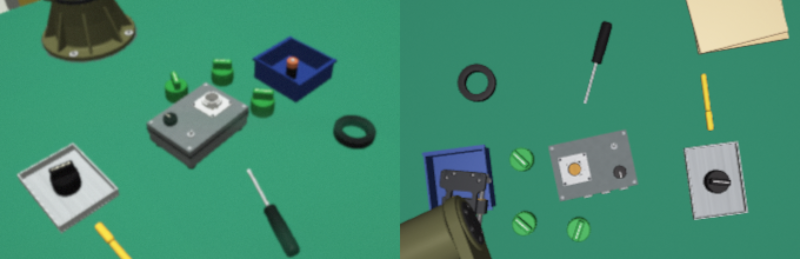

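The cell stands in the bin, the cap is in the tray with its bar up, and nothing else has moved. Handing in.

```bash
python3 -c "
from station import ctrl
print(ctrl.hand_in())"
```

```text
the job is handed in; nothing more can be done
None
```

The job is handed in after about 23 s of robot time: the cap stands in the steel tray with its finger bar up, the cell is in the plastic bin, and the final pictures show nothing else on the bench moved.

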